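# Click the turret sprinkler round to its yellow fine rose

## Task

The turret sprinkler standing on the bench has to go on to its fine rose before the seedlings are watered. With light flicks of a fingertip at the rim of its green dial, turn the dial click by click, whichever way round you like, until the yellow outlet has clicked in at the white arrow, then take the hand away. The sprinkler stays standing where it is, neither picked up nor shoved along, and the things around it are left alone.

Things in the scene. Friction and masses are not known exactly. Their poses are not given: they have to be found in the camera images.
- sprinkler: Turret sprinkler, 0.7 to 1.05 kg, loose on the bench: steel ring base (172 mm outside diameter, 12 mm high), grey hub carrying the dial, brass hose coupling (33 mm thick, 26 mm up) out to 114 mm on the +x side; on the -x side, below the dial, a black tongue (24 mm wide, top 41 mm up, out to 74 mm from the axis) with a white arrow pointing at the axis. Origin: on the dial's axis at bench level, z up.
- dial_top (a point): Centre of the dial's upper face, on its axis, 66 mm above the bench. The dial: green disc, radius 38 mm, 20 mm thick (46 to 66 mm up; below it the 82 mm hub and the tongue), with eight black upright lobes round its rim, full thickness, noses of 5 mm radius centred 45 mm from the axis (50 mm to the tips), 24 mm gaps. Each lobe lies half-way between two outlets.
- dial (a joint): Dial angle, rad, growing clockwise seen from above; no end stops. It clicks in at every multiple of 0.785 (45 degrees); at 0 or any whole turn (6.283) the yellow outlet is at the arrow. Pushing a lobe over a click takes about 1.5 N; past half-way the dial springs into the next click by itself and stays. Starts 2 to 6 clicks clockwise of yellow.
- yellow_outlet (a point): Centre of the yellow outlet (18 mm disc with small holes, the fine rose, on a short yellow stripe to the rim) on the dial's upper face, 26.5 mm from the axis. The seven other outlets are grey and lie at the same radius, 45 degrees apart.
- arrow_seat (a point): The point over the sprinkler body where the centre of the outlet in use lies: 26.5 mm from the axis towards the white arrow, at the height of the dial's upper face. It belongs to the sprinkler's body and does not turn with the dial.
- frog: Green glazed ceramic frog ornament, 70 mm across and 71 mm high, loose on the bench right of the sprinkler; origin at the centre of its underside. At least 30 mm farther right a grey crate tower with a seed tray on it (305 mm high in all) fills the right side of the bench.
- pot: Empty terracotta flower pot, 92 mm across the rim and 85 mm high, loose on the bench left of the sprinkler; origin at the centre of its underside. Farther left and along the far edge stand a watering can, a plant trough and a stack of pots, all under 240 mm high.
- saucer: Terracotta saucer, 130 mm across and 22 mm high, loose on the bench at the near left; origin at the centre of its underside.
- rake: Hand rake with a green rubber handle and five steel tines, 310 mm long and 90 mm wide, up to 42 mm high, lying loose across the far side of the bench; origin at bench level near the middle of its length, x along the rake from handle to tines.
- coupler: Loose brass hose coupler standing upright on the bench between the robot and the sprinkler, 33 mm across and 34 mm high; origin at the centre of its underside.

How it is judged:
By the outcome, as a careful person would: the job done as asked, in the order asked, and still so for the second after the job is handed in, with the robot touching nothing.
It also fails if it takes over 54 s, if anything falls off the work surface, if the arm or the gripper's body presses on something with over 40 N, if the wrist force passes 120 N, or if a joint passes its speed limit or range.

## Robot

A 6-joint arm with a two-finger parallel gripper is mounted at the origin on the work surface. World frame = base frame: x ahead of the robot, y to its left, z up, the work surface at z = 0. Lengths are in m, angles in rad, forces in N, time in s.
With the tool pointing down it reaches from about 0.225 to 0.875 m from the base axis. Payload 3.4 kg.
Tool frame: the origin (TCP) lies on the centre line of the jaws, within the pads' length; the fingertips stand 11 mm ahead of it and the grasp point (between the pads) lies 8 mm behind it; z points along the fingers, y is the line along which they close (so a half turn about z gives the same grasp; the last joint's range is limited). The gripper opens to 85 mm and grips with 20 to 120 N. Pads are 22 mm wide; open, the fingers measure 114 mm over their backs; the gripper's body (76 mm by 85 mm) begins 54 mm behind the grasp point. The pads swing forward as they close: fully open they stand 13 mm farther back than shut.
Start: joints at [1.01, 0.276, 1.505, -0, 1.361, -0.121], TCP at [0.245, 0.52, 0.242] pointing down, gripper open.
Joint ranges: [-2.89, 2.89], [-0.75, 2.08], [0.22, 2.7], [-1.18, 4.32], [0.11, 2.71], [-2.7, 2.7]. Speed limits (rad/s): [2.57, 2.57, 3.14, 3.14, 3.14, 3.14].

## Interface

Orientations are given as a unit quaternion [w, x, y, z].
In Python, from rig import manip, eyes, job gives the robot as it stands.
- The arm moves only by the tool drive_tool, never from a script. Its argument "rows" is a list of rows, each a list of 3 entries, a list of its own where there are three numbers: the turn, a rotation vector about the world's x, y, z in rad, then the shift along the world's x, y, z in cm, then the finger opening in cm, from 0 to 8.54. A call has 1 to 8 rows; each row shifts and turns the commanded pose from where the row before left it; what a row does not reach is not made up. A row lasts 1/8 s, in which the tool goes at most 62.5 mm and 10.7 degrees, less where a joint would pass 70% of its speed; a pose out of reach is approached as far as the arm can. A call is refused whole if a number of a shift passes 6.25 or a number of a turn 0.188, either way. A call with a gripper value outside its range is refused whole. The fingers move at their own pace and stop on an object; "force" is the grip in N (left out, the last holds). Time passes only in rows, so rows that do not move let the fingers close. It gives the time, the measured TCP pose, the force, the opening and the grip force at its end, in the units of the state.
- manip.get_state(): the state, without advancing time (a new reading comes with each control period).
- eyes.get_image(name): name is "scene" or "top"; returns the picture (400x640x3 uint8, red, green, blue); there is no depth.
- eyes.get_calibration(name): a dict with "camera_matrix" (3x3 intrinsics, pixels), "view" (4x4, takes a point from world to camera coordinates). Camera axes: x right, y up, looking along -z (the intrinsics and any distortion apply to the point x, -y, -z); pixel columns grow to the right and rows downward; lengths in m; the calibration is good to about 2 mm. A picture is of the moment at which its call begins. get_calibration takes no time and is no camera call.
- job.sign_off(): hands the job in; it is judged then, once.
The state is a dict: "clock": time; "qpos": joint angles; "qd": joint speeds; "effort": joint torques, N m; "position": TCP position; "ee_rot": TCP orientation; "contact_force": force on the tool from outside, world axes, zero at the start; "moment": the same for the moment, N m; "width": finger opening in m; "gripper_force": force on a finger pad.
Only numpy, scipy, OpenCV 4.12 (cv2) and the standard library are available. Lean on these libraries where they do the work, as an engineer would, in place of code of your own. Each camera call takes 0.05 s, during which the arm holds its last target. There are 200 camera calls.

## Working session

There is one attempt and no reset: what is moved stays moved. The work goes in short steps, Python scripts to look and compute and a tool call to move; the robot and the scene stay as the last step left them, time stands still between calls to the robot, and variables do not carry over. Pictures are saved under pics/ and viewed, at most 10 in all, crops included, and the job is handed in when it is done.

Besides the shell and the picture viewer there is one more tool, called after "Call:" by a JSON object that holds its "fn" and its "kwargs", one argument or row to a line. drive_tool: Moves the arm, as the interface text tells. Its arguments: {"type":"object","properties":{"rows":{"type":"array"},"force":{"type":"number"}},"required":["rows"]}

```bash
mkdir -p pics; cat > h.py <<'E'
import numpy as np, cv2
from rig import manip, eyes, job
def grab(n,f=None):
    im=eyes.get_image(n)
    if f: cv2.imwrite(f'pics/{f}.png',im[:,:,::-1])
    return im
def proj(n,P):
    c=eyes.get_calibration(n);K=np.array(c['camera_matrix']);V=np.array(c['view'])
    p=np.c_[np.atleast_2d(P),np.ones(len(np.atleast_2d(P)))]@V.T
    q=np.c_[p[:,0],-p[:,1],-p[:,2]]@K.T
    return q[:,:2]/q[:,2:]
def ray(n,uv):
    c=eyes.get_calibration(n);K=np.array(c['camera_matrix']);V=np.array(c['view'])
    d=np.linalg.inv(K)@[uv[0],uv[1],1]; d=V[:3,:3].T@[d[0],-d[1],-d[2]]
    return -V[:3,:3].T@V[:3,3], d/np.linalg.norm(d)
def onz(n,uv,z):
    o,d=ray(n,uv); return o+d*(z-o[2])/d[2]
def tri(uv1,uv2):
    o1,d1=ray('scene',uv1);o2,d2=ray('top',uv2)
    s=np.linalg.lstsq(np.c_[d1,-d2],o2-o1,rcond=None)[0]
    a,b=o1+s[0]*d1,o2+s[1]*d2
    return (a+b)/2,np.linalg.norm(a-b)
E
python3 - <<'E'
from h import *
a=grab('scene','s0');b=grab('top','t0')
for n in('scene','top'):
    c=eyes.get_calibration(n);print(c)
print(manip.get_state())
E
```

```text
{'camera_matrix': array([[516.49330322,   0.        , 323.74581924],
       [  0.        , 516.49330322, 197.38601106],
       [  0.        ,   0.        ,   1.        ]]), 'view': array([[-0.81836138,  0.5746665 , -0.00656315,  0.46091132],
       [-0.50255032, -0.71003002,  0.49325505,  0.30643979],
       [ 0.27879712,  0.4069592 ,  0.86985998, -1.37198893],
       [ 0.        ,  0.        ,  0.        ,  1.        ]])}
{'camera_matrix': array([[476.55176042,   0.        , 314.06526061],
       [  0.        , 476.55176042, 197.58293841],
       [  0.        ,   0.        ,   1.        ]]), 'view': array([[-0.01412996, -0.99952405, -0.02742307,  0.07668923],
       [ 0.99583266, -0.01653845,  0.08968719, -0.60524456],
       [-0.09009804, -0.02604151,  0.99559238, -1.120823  ],
       [ 0.        ,  0.        ,  0.        ,  1.        ]])}
{'clock': 0.1, 'qpos': array([ 1.01003902e+00,  2.76483338e-01,  1.50601347e+00,  2.97227507e-06,
        1.36069799e+00, -1.20975285e-01]), 'qd': array([-0.00140397, -0.00169461, -0.00385895,  0.00031414, -0.0002272 ,
       -0.00013083]), 'effort': array([ 2.26830343e-03, -4.17699909e+01, -2.46406657e+01, -3.45603166e-04,
        5.78403400e-03, -1.58661112e-05]), 'position': array([0.24454647, 0.51989742, 0.24155105]), 'ee_rot': array([-2.69170274e-04,  2.18123492e-01,  9.75920847e-01, -7.54495048e-04]), 'contact_force': array([ 0.23771548, -0.51347656, -0.4684444 ]), 'moment': array([-0.02023014, -0.05502781,  0.01967982]), 'gripper_force': 0.0, 'width': 0.08533815784168941}
```

View pics/s0.png

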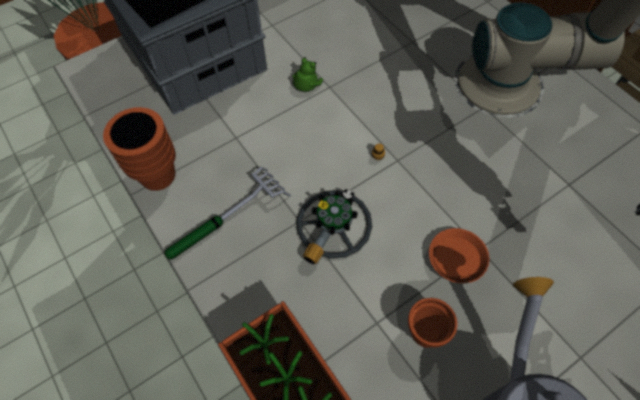

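View pics/t0.png

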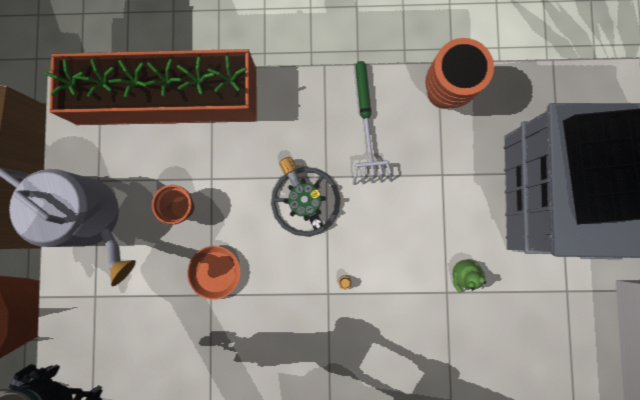

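The scene view shows the sprinkler at (335,212), with yellow at (322,205) and the coupling at (314,252). In the top view the dial is at (305,199), yellow at (315,194), the coupling at (288,165) and the arrow near (318,224). Next I'll measure more precisely and view enlarged crops.

```bash
cat >> h.py <<'E'
def blob(im,lo,hi,box):
    h=cv2.cvtColor(im,cv2.COLOR_RGB2HSV);x0,y0,x1,y1=box
    m=np.zeros(h.shape[:2],np.uint8);m[y0:y1,x0:x1]=cv2.inRange(h,lo,hi)[y0:y1,x0:x1]
    n,l,s,c=cv2.connectedComponentsWithStats(m)
    if n<2: return None
    k=1+np.argmax(s[1:,4]);return c[k],s[k]
Y=((22,120,110),(34,255,255))
E
python3 - <<'E'
from h import *
a=cv2.imread('pics/s0.png')[:,:,::-1].copy();b=cv2.imread('pics/t0.png')[:,:,::-1].copy()
ys=blob(a,*Y,(290,180,380,235));yt=blob(b,*Y,(270,175,345,225));print(ys,yt)
print('yellow',tri(ys[0],yt[0]))
for n,im,box in(('scene',a,(285,175,385,270)),('top',b,(260,145,360,240))):
    # grey/green disc, brass
    for nm,lo,hi in(('green',(40,60,25),(90,255,255)),('brass',(10,120,90),(21,255,255))):
        r=blob(im,lo,hi,box);print(n,nm,r)
    # steel ring outer: dark mask ellipse
    g=cv2.cvtColor(im,cv2.COLOR_RGB2GRAY)
ct=cv2.resize(b[145:245,255:355,::-1],None,fx=5,fy=5,interpolation=cv2.INTER_CUBIC)
cs=cv2.resize(a[175:275,285:385,::-1],None,fx=3,fy=5,interpolation=cv2.INTER_CUBIC)
cv2.imwrite('pics/c0.png',np.hstack([ct,cs]))
E
```

```text
(array([322.6 , 204.64]), array([318, 201,  10,   8,  50], dtype=int32)) (array([314.54237288, 193.62711864]), array([310, 190,  10,   8,  59], dtype=int32))
yellow (array([0.61205596, 0.06539611, 0.06469108]), np.float64(0.0006717420755291666))
scene green (array([334.90671642, 213.05037313]), array([316, 194,  37,  36, 536], dtype=int32))
scene brass (array([314.76216216, 252.42702703]), array([306, 244,  17,  18, 185], dtype=int32))
top green (array([302.31353135, 201.76567657]), array([288, 186,  32,  30, 303], dtype=int32))
top brass (array([287.        , 165.07100592]), array([280, 158,  16,  16, 169], dtype=int32))
```

View pics/c0.png

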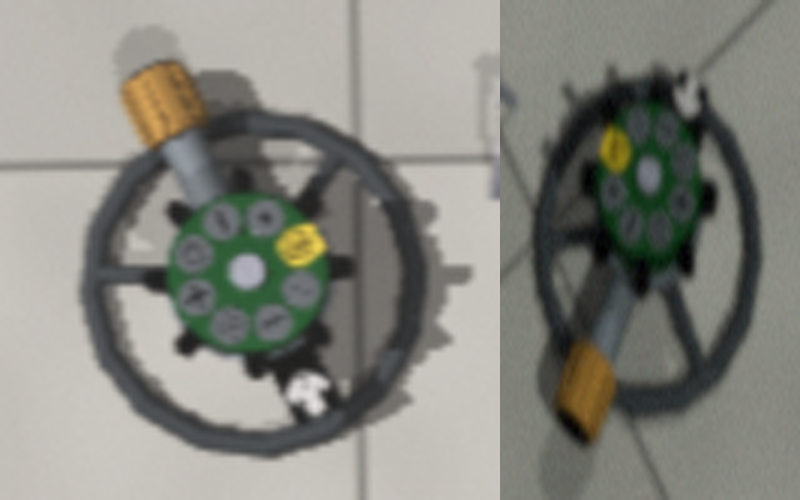

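The crops show the dial hub at top px (304.1,199.1) and scene px (334.6,210.1). The arrow is at bottom right, with the outlet at crop (274,321) in line with it. Yellow is two clicks short of it going clockwise. I'll compute the axis and body angle.

```bash
python3 - <<'E'
from h import *
c,e=tri((334.6,210.0),(303.9,198.9));print('dial centre',c,e)
y,_=tri((322.6,204.64),(314.54,193.63))
b,e=tri((314.76,252.43),(287,165.07));print('brass',b,e)
ar=onz('top',(308/5+254.6,395/5+144.6),.041);print('arrow',ar)
# hub disc via green+grey: radius circle check
C=onz('top',(303.9,198.9),.066);print('centre on z',C)
for n,p in(('yellow',y),('brass',b),('arrow',ar),('seatoutlet',onz('top',(274/5+254.6,321/5+144.6),.066))):
    d=(p-C)[:2];print(n,np.hypot(*d),np.degrees(np.arctan2(d[1],d[0])))
pts=[(302,244),(266,217),(223,222),(194,253),(197,297),(231,324),(274,321),(302,290)]
W=np.array([onz('top',(u/5+254.6,v/5+144.6),.066) for u,v in pts]);m=W.mean(0);print('mean',m)
d=W-m;print(np.degrees(np.arctan2(d[:,1],d[:,0])).round(1),np.hypot(d[:,0],d[:,1]).round(4))
S=np.array([onz('scene',q,.066) for q in [(334.6,210)]]);print(S)
E
```

```text
dial centre [0.59940844 0.09092158 0.06555772] 0.0023045252874191566
brass [0.6839537  0.13375539 0.03122498] 0.006075555429875502
arrow [0.54314722 0.06285567 0.041     ]
centre on z [0.60024559 0.09015093 0.066     ]
yellow 0.02742385373548134 -64.49815098722267
brass 0.09438430673947537 27.515492094145056
arrow 0.06328708452594871 -154.45037175174642
seatoutlet 0.026488889429751177 -151.77249580149268
mean [0.6004915  0.08916426 0.066     ]
[ -64.1  -18.6   26.8   70.8  116.   161.  -153.9 -110.6] [0.0279 0.0265 0.0259 0.0269 0.027  0.0261 0.0263 0.0265]
[[0.59869143 0.09187999 0.066     ]]
```

Call:
{"fn": "drive_tool", "kwargs": {
  "rows": [
    [[0,0,0],[4,-4,0],0],
    [[0,0,0],[4,-4,0],0],
    [[0,0,0],[4,-4,0],0],
    [[0,0,0],[4,-4,0],0],
    [[0,0,0],[4,-4,0],0],
    [[0,0,0],[4,-4,0],0],
    [[0,0,0],[4,-4,0],0],
    [[0,0,0],[4,-4,0],0]
  ],
  "force": 20
}}

```text
clock: 1.1
position: [0.5658, 0.1988, 0.2419]
ee_rot: [-0.0, 0.218, 0.976, 0.0]
contact_force: [1.1, 1.2, 0.5]
width: -0.0002
gripper_force: 0.0
```

Call:
{"fn": "drive_tool", "kwargs": {
  "rows": [
    [[0,0,0],[1.9,-2.7,-4],0],
    [[0,0,0],[0,0,-5],0],
    [[0,0,0],[0,0,-4],0],
    [[0,0,0],[0,0,-2.7],0],
    [[0,0,0],[0,0,0],0],
    [[0,0,0],[0,0,0],0]
  ]
}}

```text
clock: 1.85
position: [0.5846, 0.1735, 0.0862]
ee_rot: [0.001, 0.218, 0.976, 0.0]
contact_force: [-0.3, 0.1, 0.4]
width: -0.0
gripper_force: 0.0
```

```bash
python3 - <<'E'
from h import *
a=grab('scene');b=grab('top')
s=manip.get_state();p=s['position'];print(p,s['contact_force'])
for n in('scene','top'):print(n,proj(n,[p,p-[0,0,.011],p-[0,0,.024]]).round(1).tolist())
ct=cv2.resize(b[145:245,255:335,::-1],None,fx=5,fy=5,interpolation=cv2.INTER_CUBIC)
cs=cv2.resize(a[150:250,310:390,::-1],None,fx=5,fy=5,interpolation=cv2.INTER_CUBIC)
cv2.imwrite('pics/c1.png',np.hstack([ct,cs]))
E
```

```text
[0.58501057 0.17359564 0.08698628] [0.3687299  0.14800038 0.35372858]
scene [[363.3, 230.4], [363.0, 232.7], [362.6, 235.4]]
top [[267.1, 205.3], [267.7, 205.7], [268.4, 206.1]]
```

View pics/c1.png

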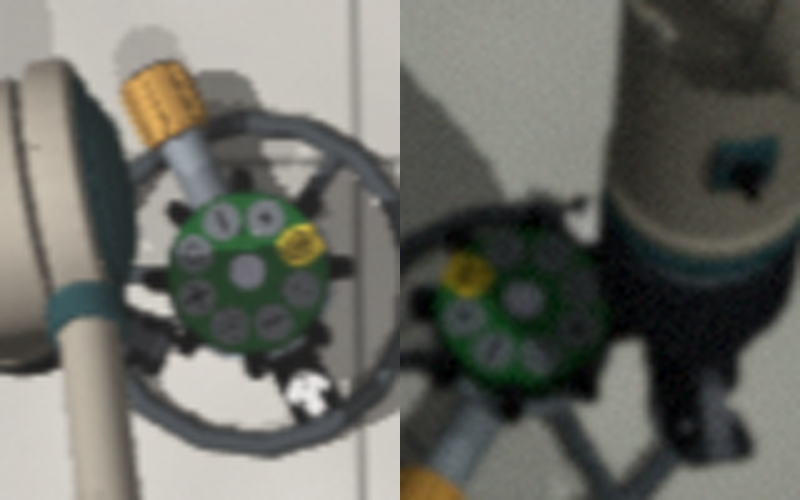

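Left half: the gripper hides the dial's left rim slightly, and yellow has not moved. Right half: the closed fingertip is at scene px of about (366–380, 241), and the dial is untouched. I'll check the fingertip outline against the projected box.

```bash
python3 - <<'E'
from h import *
a=grab('scene');p=manip.get_state()['position']
u=np.array([.425,.905,0]);v=np.array([.905,-.425,0])
im=cv2.convertScaleAbs(a[190:260,330:400,::-1],alpha=2.2,beta=25)
im=cv2.resize(im,None,fx=8,fy=8,interpolation=cv2.INTER_CUBIC)
for z,c in((.011,(0,255,255)),(.024,(255,0,255))):
    q=proj('scene',[p+i*.0145*u+j*.011*v-[0,0,z] for i,j in((1,1),(1,-1),(-1,-1),(-1,1))])
    print(q.round(1).tolist())
    cv2.polylines(im,[((q-[330,190]+.5)*8).astype(int)],True,c,1)
cv2.imwrite('pics/c2.png',im)
E
```

```text
[[359.3, 239.8], [369.7, 238.1], [366.7, 225.7], [356.4, 227.3]]
[[358.9, 242.4], [369.3, 240.7], [366.3, 228.4], [356.1, 230.1]]
```

View pics/c2.png

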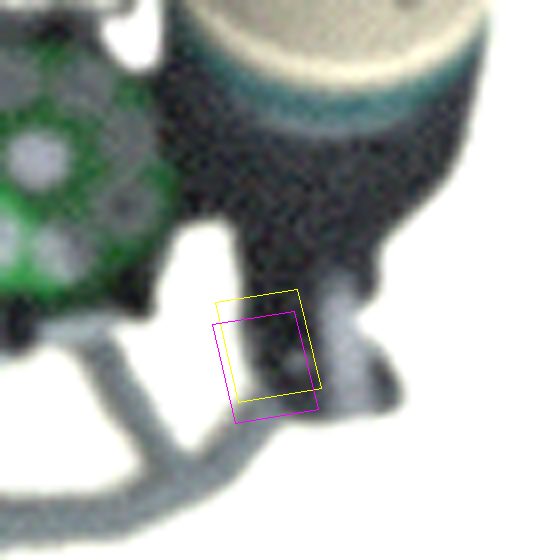

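The grey strip beside the box is the ring base and its shadow. The finger itself matches the projected box within about 3 mm, and its tip is about 11 mm below the TCP. I'll descend and flick once.

Call:
{"fn": "drive_tool", "kwargs": {
  "rows": [
    [[0,0,0],[0,0,-1.4],0],
    [[0,0,0],[0,0,-1],0],
    [[0,0,0],[-0.2,-1,0],0],
    [[0,0,0],[-0.2,-0.9,0],0],
    [[0,0,0],[0,0,0],0]
  ]
}}

```text
clock: 2.62
position: [0.5798, 0.1533, 0.0616]
ee_rot: [0.0, 0.219, 0.976, -0.0]
contact_force: [0.2, -0.1, -0.6]
width: 0.0001
gripper_force: 0.0
```

Call:
{"fn": "drive_tool", "kwargs": {
  "rows": [
    [[0,0,0],[0.4,-0.1,0],0],
    [[0,0,0],[0.4,-0.1,0],0],
    [[0,0,0],[0.4,-0.1,0],0],
    [[0,0,0],[0.4,-0.1,0],0],
    [[0,0,0],[0,0,0],0]
  ]
}}

```text
clock: 3.25
position: [0.5959, 0.1507, 0.0612]
ee_rot: [-0.0, 0.218, 0.976, 0.0]
contact_force: [-0.9, 1.7, 0.9]
width: 0.0001
gripper_force: 0.9
```

Call:
{"fn": "drive_tool", "kwargs": {
  "rows": [
    [[0,0,0],[0.4,-0.1,0],0],
    [[0,0,0],[0.4,-0.1,0],0],
    [[0,0,0],[0.4,-0.1,0],0],
    [[0,0,0],[0.4,-0.1,0],0],
    [[0,0,0],[0.2,0,0],0]
  ]
}}

```text
clock: 3.88
position: [0.6145, 0.1456, 0.0614]
ee_rot: [0.0, 0.218, 0.976, -0.0]
contact_force: [-0.4, -0.0, 0.3]
width: -0.0
gripper_force: 0.0
```

Call:
{"fn": "drive_tool", "kwargs": {
  "rows": [
    [[0,0,0],[0.1,0.5,0],0],
    [[0,0,0],[0.2,1,0],0],
    [[0,0,0],[0.1,1,0],0],
    [[0,0,0],[0,1,0],0],
    [[0,0,0],[0,1,2],0],
    [[0,0,0],[0,1,2],0],
    [[0,0,0],[0,0,0],0]
  ]
}}

```text
clock: 4.75
position: [0.6189, 0.2027, 0.1029]
ee_rot: [0.002, 0.217, 0.976, 0.001]
contact_force: [-0.1, -0.6, 0.0]
width: -0.0002
gripper_force: 0.0
```

```bash
python3 - <<'E'
from h import *
a=grab('scene');b=grab('top')
s=manip.get_state();p=s['position'];print(p,s['contact_force'])
ys=blob(a,*Y,(290,180,380,235));yt=blob(b,*Y,(270,175,345,225));print(ys,yt)
y=tri(ys[0],yt[0])[0];d=y[:2]-[.6,.09];print(y,np.hypot(*d),np.degrees(np.arctan2(d[1],d[0])))
ct=cv2.resize(b[145:245,255:355,::-1],None,fx=4,fy=4,interpolation=cv2.INTER_CUBIC)
cs=cv2.resize(a[175:275,285:385,::-1],None,fx=4,fy=4,interpolation=cv2.INTER_CUBIC)
cv2.imwrite('pics/c3.png',np.hstack([ct,cs]))
E
```

```text
[0.61735256 0.20140866 0.10086878] [-0.0565436  -0.15109329 -0.15209281]
None (array([315.46, 202.68]), array([312, 199,   8,   8,  50], dtype=int32))Traceback (most recent call last):
  File "<stdin>", line 5, in <module>
TypeError: 'NoneType' object is not subscriptable
```

Top view only: yellow has moved from (314.5,193.6) to (315.5,202.7), exactly one click. The scene view of it is hidden by the arm. I'll check that the body hasn't moved, then do the second flick.

```bash
python3 - <<'E'
from h import *
b=grab('top');r=blob(b,(10,120,90),(21,255,255),(260,145,360,240));print(r)
y=blob(b,*Y,(270,175,345,225))[0];w=onz('top',y,.066)-[.6005,.0895,.066];print(w,np.degrees(np.arctan2(w[1],w[0])))
E
```

```text
(array([287.04705882, 165.08823529]), array([280, 158,  16,  16, 170], dtype=int32))
[-9.53731173e-03 -2.61895358e-02  5.55111512e-17] -110.00985213033809
```

Call:
{"fn": "drive_tool", "kwargs": {
  "rows": [
    [[0,0,0],[-1.6,0,0],0],
    [[0,0,0],[-1.7,-0.9,-1],0],
    [[0,0,0],[0,-1,-1.5],0],
    [[0,0,0],[0,-0.9,-1.4],0],
    [[0,0,0],[-0.2,-1,0],0],
    [[0,0,0],[-0.2,-0.9,0],0],
    [[0,0,0],[0,0,0],0]
  ]
}}

```text
clock: 5.78
position: [0.5813, 0.1535, 0.0628]
ee_rot: [0.0, 0.219, 0.976, 0.0]
contact_force: [0.3, -1.2, -0.4]
width: -0.0001
gripper_force: 0.0
```

The body hasn't moved. Now I'll repeat the same flick.

Call:
{"fn": "drive_tool", "kwargs": {
  "rows": [
    [[0,0,0],[0.4,-0.1,0],0],
    [[0,0,0],[0.4,-0.1,0],0],
    [[0,0,0],[0.4,-0.1,0],0],
    [[0,0,0],[0.4,-0.1,0],0],
    [[0,0,0],[0,0,0],0]
  ]
}}

```text
clock: 6.4
position: [0.5969, 0.1506, 0.0622]
ee_rot: [-0.0, 0.218, 0.976, 0.0]
contact_force: [-1.1, 0.9, -0.3]
width: -0.0005
gripper_force: 0.7
```

Call:
{"fn": "drive_tool", "kwargs": {
  "rows": [
    [[0,0,0],[0.4,-0.1,0],0],
    [[0,0,0],[0.4,-0.1,0],0],
    [[0,0,0],[0.4,-0.1,0],0],
    [[0,0,0],[0.4,-0.1,0],0],
    [[0,0,0],[0.2,0,0],0]
  ]
}}

```text
clock: 7.02
position: [0.6155, 0.1458, 0.0624]
ee_rot: [0.0, 0.218, 0.976, -0.0]
contact_force: [0.4, -0.3, 0.3]
width: 0.0002
gripper_force: 0.0
```

Call:
{"fn": "drive_tool", "kwargs": {
  "rows": [
    [[0,0,0],[0.1,0.5,0],0],
    [[0,0,0],[0.2,1,0],0],
    [[0,0,0],[0.1,1,0],0],
    [[0,0,0],[0,1,0],0],
    [[0,0,0],[0,1,3],0],
    [[0,0,0],[-2,1,4],0],
    [[0,0,0],[-4,2,4],0],
    [[0,0,0],[-4,2,2],0]
  ]
}}

```text
clock: 8.02
position: [0.5187, 0.2427, 0.1947]
ee_rot: [0.002, 0.218, 0.976, 0.001]
contact_force: [-0.7, 0.2, -0.3]
width: 0.0005
gripper_force: 0.0
```

Call:
{"fn": "drive_tool", "kwargs": {
  "rows": [
    [[0,0,0],[-4,3,2],0],
    [[0,0,0],[-4,3,0],0],
    [[0,0,0],[-4,3,0],0],
    [[0,0,0],[-2,1,0],0],
    [[0,0,0],[0,0,0],0],
    [[0,0,0],[0,0,0],0]
  ]
}}

```text
clock: 8.78
position: [0.3794, 0.3414, 0.2125]
ee_rot: [0.001, 0.218, 0.976, 0.0]
contact_force: [0.2, 0.0, 0.2]
width: 0.0001
gripper_force: 0.0
```

```bash
python3 - <<'E'
from h import *
a=grab('scene');b=grab('top')
s=manip.get_state();print(s['position'],s['contact_force'])
for n,im,bx in(('scene',a,(285,175,385,270)),('top',b,(260,145,360,240))):
    print(n,'brass',blob(im,(10,120,90),(21,255,255),bx),'yellow',blob(im,*Y,(bx[0],bx[1],bx[2],235)))
y=blob(b,*Y,(270,175,345,225))[0];w=onz('top',y,.066)-[.6005,.0895,.066];print(w,np.degrees(np.arctan2(w[1],w[0])))
ct=cv2.resize(b[145:245,255:355,::-1],None,fx=4,fy=4,interpolation=cv2.INTER_CUBIC)
cs=cv2.resize(a[175:275,285:385,::-1],None,fx=4,fy=4,interpolation=cv2.INTER_CUBIC)
cv2.imwrite('pics/c4.png',np.hstack([ct,cs]))
E
```

```text
[0.37974705 0.34104635 0.21229802] [-0.10943412 -0.23047126 -0.44862576]
scene brass (array([314.61979167, 252.43229167]), array([306, 244,  17,  18, 192], dtype=int32)) yellow (array([340.55555556, 199.95555556]), array([337, 196,   8,   9,  45], dtype=int32))
top brass (array([287.04705882, 165.08823529]), array([280, 158,  16,  16, 170], dtype=int32)) yellow (array([309.44444444, 209.65079365]), array([305, 206,  10,   9,  63], dtype=int32))
[-2.55782342e-02 -1.19548024e-02  5.55111512e-17] -154.94946692724605
```

View pics/c4.png

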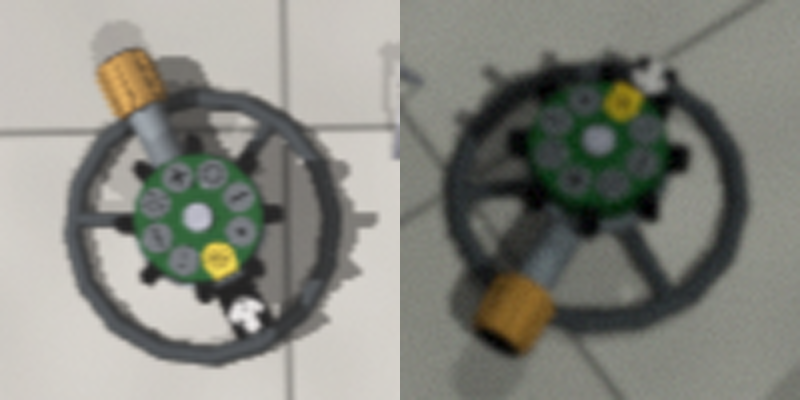

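Yellow is now at the white arrow in both views: top px (309,210) and scene px (341,200). The brass coupling hasn't moved and the hand is clear, so I'll hand in.

```bash
python3 -c "
from rig import job
print(job.sign_off())"
```

```text
the job is handed in; nothing more can be done
None
```

The yellow outlet is clicked in at the white arrow after two light clockwise flicks; the sprinkler has not moved, the hand is clear, and the job was handed in at about 9 s.

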